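# Lock a label roll into its bench stand with the spindle

## Task

Get the sample-label roll ready in its bench stand: slide the movable side plate along until the roll is closed in snugly between the two plates, then pick up the spindle by its handle and push it through the fixed plate, the roll's core and the movable plate until the handle's shoulder is home against the fixed plate. Finish still gripping the handle with the spindle fully home, as I am about to put the lock ring on its tip, and leave the other things on the bench where they are.

Things in the scene. Friction and masses are not known exactly. Their poses are not given: they have to be found in the camera images.
- stand: Label roll stand, fixed. Base plate 12 mm high, x -110..60, y -60..145 mm. Origin on the bench under the roll space; y is the way the spindle goes in, z up. Two white plates across y, 100 mm wide, 104 mm high, 12 mm thick, each with a 15 mm bushing hole on one line along y at x = 0, 64.5 mm above the bench. Fixed plate: y -47..-35; movable one: y 35..47 mm plus guide.
- entry (a point): Centre of the fixed plate's bushing hole at its outer (-y) face, where the spindle goes in and where the handle's shoulder comes home. Axes as the stand's. On its -y side only 13 mm of the base's edge sticks out.
- guide (a joint): The movable plate's slide, m: the clear gap between the plates is 70 mm plus this value, so 0 when both touch the 70 mm wide roll. Larger is more open; starts 35 to 75 mm open, moves along the stand's y with about 2.5 N of friction, pushes the loose roll along with it (about 4 N more), stays where it is left.
- guide_grip (a point): Point in the movable plate's grey thumb grip, 62 mm above the bench: an upright post 18 mm (stand's x) by 16 mm (y), from 30 to 78 mm above the bench, 95 mm to the robot's side (-x) of the hole line, beside the roll (roll top 105 mm). Take it from above, fingers closing along the stand's y, and move it along that y.
- exit (a point): Centre of the movable plate's bushing hole at its outer (+y) face, where the spindle's tip comes out. Its axes are the stand's.
- roll_centre (a point): Centre of the paper label roll lying loose on two rollers in the stand: 80 mm diameter, 70 mm wide, 25 mm open core, up to 0.31 kg, axis along the stand's y. At first 1 to 12 mm from the fixed plate, its core within about 3 mm of the hole line; the point turns with the roll.
- spindle: Loose spindle lying on the bench, 0.1 to 0.17 kg. Black handle 24 x 60 x 24 mm; origin at the handle's middle on the axis, 12 mm above the bench. Its y runs from handle to tip: a steel shank, 12 mm diameter, round nose, from y = 30 mm (the handle's square front face, the shoulder) to 148 mm. Grip the handle across its 24 mm width, from above.
- spindle_tip (a point): End of the spindle's round nose.
- spindle_neck (a point): On the axis at the handle's shoulder, where the 118 mm long shank begins. Home, this point meets entry and the tip stands 24 mm out of the movable plate.
- lock_ring: Steel lock ring, 32 mm diameter, 10 mm high, with a small side screw, lying on the bench to the right behind the stand. Leave it.
- marker: White marker pen with black cap, 142 x 14 x 14 mm, lying on the robot's side of the bench. Leave it.
- tube_rack: White rack of capped sample tubes, 62 x 200 mm, 98 mm high, behind the stand. Leave it.
- spare_roll: Spare label roll standing on its end, 80 mm diameter, 70 mm high. Leave it.
- pump_bottle: White pump bottle, 72 mm diameter, 184 mm high. Leave it.
- spray_bottle: White spray bottle, 82 mm diameter, 232 mm high. Leave it.
There are look-alikes about, which are no part of the job. Of the things shaped like the spindle, the black one is meant. Leave any black look-alike of the part that bears roll_centre alone.

How it is judged:
By the outcome, as a careful person would: the job done as asked, in the order asked, and still so for the second after the job is handed in, while the arm keeps its last pose, push and grip.
It also fails if it takes over 61 s, if anything falls off the work surface, if the arm or the gripper's body presses on something with over 40 N, if the wrist force passes 120 N, or if a joint passes its speed limit or range.

## Robot

A 7-joint arm with a two-finger parallel gripper is mounted at the origin on the work surface. World frame = base frame: x ahead of the robot, y to its left, z up, the work surface at z = 0. Lengths are in m, angles in rad, forces in N, time in s.
With the tool pointing down it reaches from about 0.4 to 0.85 m from the base axis. Payload 10.4 kg.
Tool frame: the origin (TCP) lies on the centre line of the jaws, within the pads' length; the fingertips stand 22 mm ahead of it and the grasp point (between the pads) lies 3 mm ahead of it; z points along the fingers, x is the direction in which the jaws open and shut, and the axes are right-handed (so a half turn about z gives the same grasp; the last joint's range is limited). The gripper opens to 87 mm and grips with 3 to 60 N. Pads are 19 mm wide; open, the fingers measure 117 mm over their backs; the gripper's body (75 mm by 190 mm) begins 51 mm behind the grasp point.
Start: joints at [-1.207, 0.332, -0.065, 1.46, 0.022, 1.35, -0.088], TCP at [0.236, 0.579, 0.245] pointing down, gripper open.
Joint ranges: [-2.6, 2.6], [-0.5, 2.12], [-1.47, 1.34], [0.16, 2.42], [-1.27, 4.41], [0.06, 2.06], [-2.6, 2.6]. Speed limits (rad/s): [2.22, 2.22, 2.79, 2.79, 3.14, 3.14, 3.14].

## Interface

Orientations are given as [roll, pitch, yaw] about the fixed x, y, z axes, in that order (R = Rz(yaw) Ry(pitch) Rx(roll)).
In Python, from cell import monitor, viewer, hand_in, spotter gives the robot as it stands.
- The arm moves only by the shell command python3 -m handwheel 'ROWS' [FORCE]. ROWS is JSON, a list of rows, each a list of 7 numbers: the shift along the tool's x, y, z scaled (see below), then the turn, a rotation vector about the tool's x, y, z scaled (see below), then the finger opening in mm, from 0 to 87. A call has 1 to 20 rows; each row shifts and turns the commanded pose from where the row before left it, along the tool's axes as they then stand; what a row does not reach is not made up. The controller multiplies each number of a shift by 500 mm and each number of a turn by 180 degrees. A row lasts 1/8 s, in which the tool goes at most 62.5 mm and 10.7 degrees, less where a joint would pass 70% of its speed; a pose out of reach is approached as far as the arm can. A call with a number of a shift or a turn outside -1 to 1 is refused whole. A call with a gripper value outside its range is refused whole. The fingers move at their own pace and stop on an object; FORCE is the grip in N (left out, the last holds). Time passes only in rows, so rows that do not move let the fingers close. It gives the time, the measured TCP pose, the force and the opening at its end, in the units of the state.
- monitor.get_obs(): the state, without advancing time (a new reading comes with each control period).
- viewer.capture(name): name is "scene" or "top" or "wrist"; returns the picture (400x640x3 uint8, red, green, blue); there is no depth.
- viewer.camera_model(name): a dict with "K" (3x3 intrinsics, pixels), "world_from_camera" (4x4, takes a point from camera to world coordinates); the wrist camera has in their place "tool_from_camera" (4x4, takes a point from camera to tool coordinates, whose origin is the TCP and whose axes are the tool frame's). Camera axes: x right, y down, z forward; pixel columns grow to the right and rows downward; lengths in m; the calibration is good to about 2 mm. The wrist camera is an equidistant fisheye: a pixel r from the principal point sees the ray r / f radians off the axis. A picture is of the moment at which its call begins: read the wrist's pose just before it. camera_model takes no time and is no camera call.
- hand_in(): hands the job in, once; it reports no verdict.
Trained networks look in the newest picture that a camera, given by its name, has taken for a name from the list of things; names that differ only in an ending like _2 or _b are one class to them, and where a whole thing is asked for, a point or a joint stands for the part that bears it (a point fixed in the world has none). Each returns a list of dicts, best first, with "confidence" (0 to 1); they miss things now and then, are a little off and sometimes report something else, mostly with a low value. They report only what shows in the picture. A call takes as long as a camera call. They do not tell look-alikes from the thing itself.
- spotter.look_for(camera, name): "position" ([x, y, z] in m, in the coordinates of the camera as it stood for that picture, good to about 4 mm: the middle of the surface that is visible of it).
- spotter.outline_of(camera, name): "pixels" (400x640 bool, what is visible of it).
The state is a dict: "time": time; "joints": joint angles; "joint_velocities": joint speeds; "tau": joint torques, N m; "position": TCP position; "orientation": TCP orientation; "contact_force": force on the tool from outside, world axes, zero at the start; "torque": the same for the moment, N m; "width": opening from 0.0 (shut) to 1.0 (fully open).
Only numpy, scipy, OpenCV 4.12 (cv2) and the standard library are available. Lean on these libraries where they do the work, as an engineer would, in place of code of your own. Each camera call takes 0.05 s, during which the arm holds its last target. There are 200 camera calls.

## Working session

There is one attempt and no reset: what is moved stays moved. The work goes in short steps, Python scripts to look and compute and a shell command to move; the robot and the scene stay as the last step left them, time stands still between calls to the robot, and variables do not carry over. Pictures are saved under pics/ and viewed, about 8 in all and at most 12, crops included, and the job is handed in when it is done.

```bash
ls; mkdir -p pics; python3 - <<'E'
from cell import monitor, viewer, spotter
import cv2, numpy as np
o=monitor.get_obs()
print({k:np.round(o[k],3).tolist() for k in ('time','position','orientation','width','joints')})
for c in ("scene","top"):
    im=viewer.capture(c); cv2.imwrite(f"pics/{c}0.png",im[:,:,::-1])
    m=viewer.camera_model(c); T=np.array(m["world_from_camera"]);print(c,np.round(m["K"],1).tolist(),np.round(T,3).tolist())
    for n in ("stand","guide_grip","roll_centre","spindle","spindle_tip","spindle_neck","entry","exit","lock_ring","marker","spare_roll"):
        for r in spotter.look_for(c,n)[:3]:
            p=np.array(r["position"]);q=np.array(m["K"])@p
            print(n,round(r["confidence"],2),np.round(T[:3,:3]@p+T[:3,3],3),np.round(q[:2]/q[2]))
E
```

```text
pics
{'time': 0.0, 'position': [0.236, 0.578, 0.244], 'orientation': [3.142, 0.001, 1.184], 'width': 0.998, 'joints': [-1.207, 0.333, -0.065, 1.461, 0.022, 1.35, -0.089]}
scene [[510.4, 0.0, 318.2], [0.0, 510.4, 198.7], [0.0, 0.0, 1.0]] [[-0.79, 0.52, -0.326, 1.107], [0.614, 0.67, -0.417, 0.59], [0.001, -0.529, -0.848, 1.47], [0.0, 0.0, 0.0, 1.0]]
stand 0.79 [0.578 0.156 0.014] [366. 265.]
stand 0.53 [ 0.38  -0.135  0.011] [355. 172.]
guide_grip 0.91 [0.579 0.202 0.071] [378. 268.]
guide_grip 0.37 [ 0.383 -0.135  0.011] [354. 173.]
roll_centre 0.94 [0.597 0.113 0.091] [354. 247.]
roll_centre 0.67 [0.395 0.125 0.069] [405. 217.]
spindle 0.78 [ 0.568 -0.306  0.019] [282. 166.]
spindle 0.74 [ 0.363 -0.617  0.017] [278.  89.]
spindle 0.58 [ 0.426 -0.319  0.018] [312. 144.]
spindle_tip 0.68 [ 0.36  -0.619  0.018] [279.  88.]
spindle_tip 0.55 [ 0.423 -0.323  0.02 ] [312. 143.]
spindle_tip 0.52 [ 0.573 -0.307  0.017] [281. 167.]
spindle_neck 0.6 [ 0.57  -0.311  0.018] [281. 166.]
spindle_neck 0.48 [ 0.425 -0.321  0.015] [312. 144.]
spindle_neck 0.46 [ 0.363 -0.621  0.016] [278.  88.]
entry 
[... 522 characters left out ...]
.101] [268. 200.]
roll_centre 0.82 [0.382 0.112 0.077] [257. 266.]
spindle 0.89 [ 0.41  -0.332  0.021] [402. 267.]
spindle 0.87 [ 0.567 -0.318  0.022] [399. 217.]
spindle 0.71 [ 0.359 -0.622  0.022] [495. 290.]
spindle_tip 0.88 [ 0.414 -0.333  0.019] [402. 266.]
spindle_tip 0.53 [ 0.36  -0.62   0.021] [495. 290.]
spindle_neck 0.88 [ 0.415 -0.332  0.019] [402. 265.]
spindle_neck 0.61 [ 0.568 -0.312  0.018] [397. 217.]
spindle_neck 0.61 [ 0.36  -0.622  0.023] [495. 290.]
entry 0.89 [0.542 0.151 0.012] [253. 216.]
exit 0.59 [0.569 0.194 0.079] [237. 203.]
marker 0.69 [ 0.727 -0.081  0.012] [329. 166.]
marker 0.55 [ 0.378 -0.137  0.014] [339. 273.]
spare_roll 0.91 [0.476 0.457 0.073] [148. 227.]
```

```bash
python3 - <<'E'
import cv2
im=cv2.imread("pics/top0.png")
cv2.imwrite("pics/top0c.png",cv2.resize(im[130:330,120:520],None,fx=2,fy=2,interpolation=cv2.INTER_CUBIC))
im=cv2.imread("pics/scene0.png")
cv2.imwrite("pics/sc0c.png",cv2.resize(im[60:345,240:500],None,fx=2,fy=2,interpolation=cv2.INTER_CUBIC))
E
```

```text
(no output)
```

View pics/top0c.png

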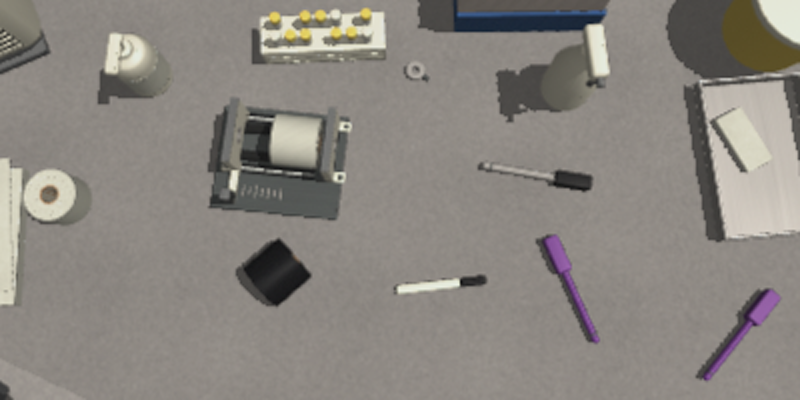

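View pics/sc0c.png

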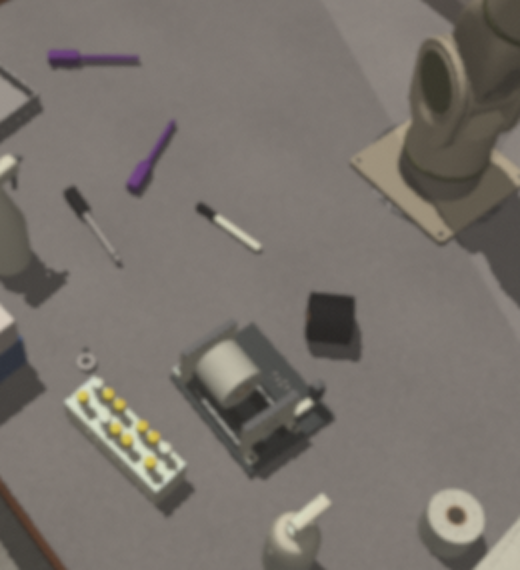

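Top crop: the stand is at (280,160), with the movable plate on the left (230,135) and the fixed plate on the right (330,145). The post is at (232,185) and the white roll at (297,140).
The look-alikes are a black roll at (275,272) and two purple spindles at (570,285) and (740,335).
The black spindle at (540,175), handle (573,181) and tip (483,166), is the only black one, so it is the one meant. The marker is at (440,285).

```bash
cat > h.py <<'E'
import numpy as np, cv2
from cell import monitor, viewer, spotter
from scipy.spatial.transform import Rotation as Ro
def cam(c,obs=None):
    m=viewer.camera_model(c);K=np.array(m["K"])
    if c!="wrist": return K,np.array(m["world_from_camera"]),False
    T=np.eye(4);T[:3,:3]=Ro.from_euler("xyz",obs["orientation"]).as_matrix();T[:3,3]=obs["position"]
    return K,T@np.array(m["tool_from_camera"]),True
def ray(C,uv):
    K,T,f=C;d=np.linalg.inv(K)@np.array([uv[0],uv[1],1.])
    if f:
        r=np.hypot(d[0],d[1]);d=np.array([*(d[:2]/max(r,1e-9)*np.sin(r)),np.cos(r)])
    return T[:3,3],T[:3,:3]@d
def onz(C,uv,z):
    o,d=ray(C,uv);return o+d*(z-o[2])/d[2]
def proj(C,p):
    K,T,f=C;q=T[:3,:3].T@(np.asarray(p,float)-T[:3,3])
    if f:
        r=np.hypot(q[0],q[1]);t=np.arctan2(r,q[2]);a=np.array([q[0]/r*t,q[1]/r*t,1])
    else: a=q/q[2]
    return (K@a)[:2]
def obs():
    o=monitor.get_obs();print("t",round(o["time"],2),"pos",np.round(o["position"],4),"rpy",np.round(o["orientation"],3),"F",np.round(o["contact_force"],1),"w",round(o["width"]*87,1));return o
def shot(name,c="wrist"):
    o=obs();im=viewer.capture(c);cv2.imwrite(f"pics/{name}.png",im[:,:,::-1]);np.save(f"pics/{name}.npy",np.r_[o["position"],o["orientation"]]);return o,im,cam(c,o)
E
python3 - <<'E'
from h import *
T=cam("top")
f=lambda x,y:(120+x/2,130+y/2)
for n,p,z in (("base FL(-110,145)",(211,207),.012),("base FR(-110,-60)",(338,218),.012),("post top",(233,176),.078),("fixed plate top near",(325,178),.104),("fixed top far",(333,110),.104),("mov near",(226,163),.104),("mov far",(237,100),.104),("handle far end",(592,182),.014),("neck",(555,177),.012),("tip",(482,165),.008)):
    print(n,np.round(onz(T,f(*p),z),3))
print(viewer.camera_model("wrist"))
E
```

```text
base FL(-110,145) [0.479 0.234 0.012]
base FR(-110,-60) [0.475 0.03  0.012]
post top [0.521 0.19  0.078]
fixed plate top near [0.524 0.047 0.104]
fixed top far [0.629 0.043 0.104]
mov near [0.536 0.197 0.104]
mov far [0.635 0.191 0.104]
handle far end [ 0.56  -0.374  0.014]
neck [ 0.565 -0.314  0.012]
tip [ 0.577 -0.196  0.008]
{'K': array([[309.70691629,   0.        , 324.99233903],
       [  0.        , 309.70691629, 197.84105708],
       [  0.        ,   0.        ,   1.        ]]), 'tool_from_camera': array([[ 9.99999764e-01, -5.81154608e-04,  3.65963592e-04,
        -1.62740722e-06],
       [ 4.48014405e-04,  9.55882613e-01,  2.93748581e-01,
        -8.05141686e-02],
       [-5.20531576e-04, -2.93748347e-01,  9.55882648e-01,
        -1.40801505e-01],
       [ 0.00000000e+00,  0.00000000e+00,  0.00000000e+00,
         1.00000000e+00]])}
```

```bash
python3 -m handwheel '[[-0.05,0.077,-0.006,0,0,0,87],[-0.05,0.077,-0.006,0,0,0,87],[-0.05,0.077,-0.006,0,0,0,87],[-0.05,0.077,-0.006,0,0,0,87],[-0.05,0.077,-0.006,0,0,0,87],[-0.05,0.077,-0.006,0,0,0,87],[-0.05,0.077,-0.006,0,0,0,87],[-0.05,0.077,-0.006,0,0,0,87],[-0.05,0.077,-0.006,0,0,0,87],[-0.05,0.077,-0.006,0,0,0,87],[0,0,0,0,0,-0.031,87],[0,0,0,0,0,-0.031,87],[0,0,0,0,0,-0.031,87],[0,0,0,0,0,-0.031,87],[0,0,0,0,0,0,87],[0,0,0,0,0,0,87]]'; python3 - <<'E'
from h import *
o,im,C=shot("w1")
cv2.imwrite("pics/w1b.png",cv2.resize(im[:,:,::-1],(800,500)))
for n in ("guide_grip","entry","exit","roll_centre"):
    for r in spotter.look_for("wrist",n)[:2]:
        p=np.array(r["position"]);w=C[1][:3,:3]@p+C[1][:3,3];print(n,round(r["confidence"],2),np.round(w,3),np.round(proj(C,w)*1.25))
E
```

```text
time: 3.2
position: [0.498, 0.2021, 0.2746]
orientation: [3.141, -0.0, 1.571]
contact_force: [0.2, 1.6, -0.3]
width: 1.0
t 3.2 pos [0.498  0.2021 0.2746] rpy [ 3.141 -0.     1.571] F [ 0.2  1.6 -0.3] w 87.0
guide_grip 0.88 [0.546 0.204 0.077] [408. 272.]
entry 0.72 [0.537 0.155 0.01 ] [363. 243.]
exit 0.81 [0.542 0.203 0.081] [407. 270.]
roll_centre 0.69 [0.559 0.124 0.089] [322. 290.]
roll_centre 0.62 [0.387 0.123 0.078] [315. 100.]
```

View pics/w1b.png

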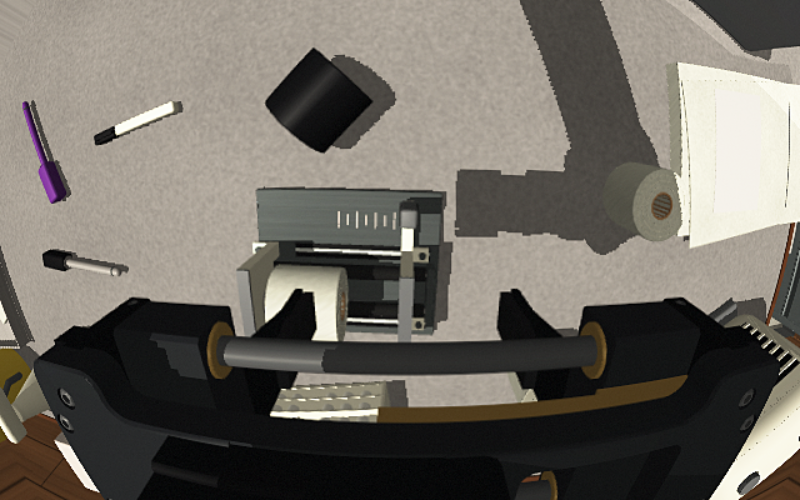

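Wrist view (800x500): the base's robot-side edge runs (257,189)–(446,191), the post's top is near (408,212), the movable plate is at (406,290) and the fixed plate at (258,270). The black look-alike roll is at (318,100).

```bash
python3 - <<'E'
from h import *
im=cv2.imread("pics/w1.png"); q=np.load("pics/w1.npy")
C=cam("wrist",{"position":q[:3],"orientation":q[3:]})
cv2.imwrite("pics/w1c.png",cv2.resize(im[140:280,180:380],None,fx=4,fy=4,interpolation=cv2.INTER_CUBIC))
for n,p,z in (("FL",(257,189),.012),("FR",(446,191),.012),("post",(408,208),.078)): print(n,np.round(onz(C,np.array(p)*.8,z),4))
E
```

```text
FL [0.4743 0.0376 0.012 ]
FR [0.4795 0.2441 0.012 ]
post [0.4848 0.2037 0.078 ]
```

View pics/w1c.png

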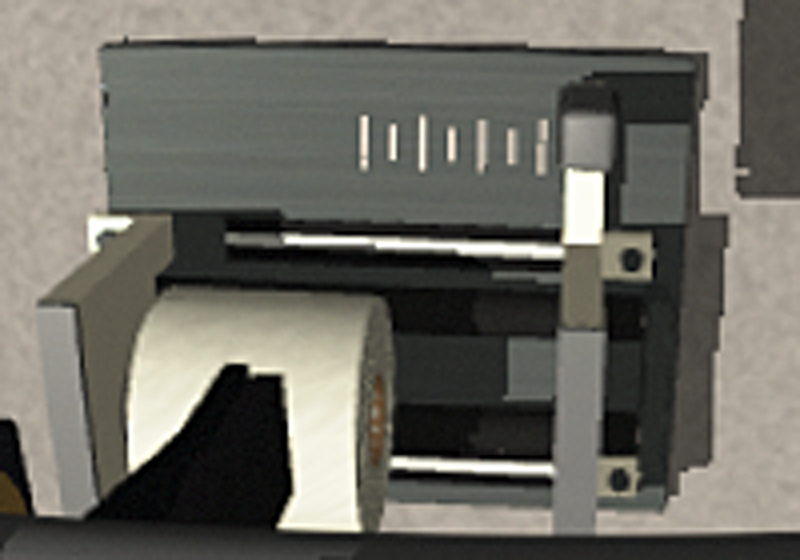

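```bash
cat > fit.py <<'E'
from h import *
from scipy.optimize import least_squares
q=np.load("pics/w1.npy");C=cam("wrist",{"position":q[:3],"orientation":q[3:]})
# model xyz (mm, stand), moves with guide, crop pixel
P=[((-110,-60,12),0,(102,46)),((-110,145,12),0,(697,56)),((60,145,12),0,(664,508)),
((-50,-47,104),0,(38,303)),((-50,-35,104),0,(75,303)),((-50,35,104),1,(560,328)),((-50,47,104),1,(604,328)),
((-104,33,78),1,(562,112)),((-104,49,78),1,(615,112)),((-86,33,78),1,(563,169)),((-86,49,78),1,(614,168))]
def mod(v,p,m):
    c,s=np.cos(v[2]),np.sin(v[2]);x,y,z=np.array(p)/1e3;y+=m*v[3]
    return [v[0]+c*x-s*y,v[1]+s*x+c*y,z]
f=lambda v:np.concatenate([proj(C,mod(v,p,m))-(180+u[0]/4,140+u[1]/4) for p,m,u in P])
r=least_squares(f,[.588,.095,0,.06],x_scale=[.01,.01,.05,.01],loss="soft_l1");v=r.x
print(np.round(v,4));print(np.round(f(v).reshape(-1,2),1).tolist())
for n,p,m in (("post",(-95,41,70),1),("entry",(0,-47,64.5),0),("exit",(0,47,64.5),1)):print(n,np.round(mod(v,p,m),4))
T=cam("top")
for p,m in (((-110,145,12),0),((-110,-60,12),0),((-50,-41,104),0),((50,-41,104),0),((-50,41,104),1),((50,41,104),1)):
    u=proj(T,mod(v,p,m));print("top crop px",p,np.round((u-(120,130))*2))
E
python3 fit.py
```

```text
[ 0.5861  0.0919 -0.0357  0.0682]
[[-1.1, -0.5], [-0.0, 0.2], [0.7, 0.9], [0.0, -0.2], [0.1, 0.3], [0.0, -0.7], [0.2, -0.3], [-0.4, -0.7], [0.8, -0.2], [-1.1, 0.7], [0.3, 1.5]]
post [0.495  0.2044 0.07  ]
entry [0.5844 0.0449 0.0645]
exit [0.5902 0.207  0.0645]
top crop px (-110, 145, 12) [207. 206.]
top crop px (-110, -60, 12) [334. 219.]
top crop px (-50, -41, 104) [322. 170.]
top crop px (50, -41, 104) [330. 106.]
top crop px (-50, 41, 104) [222. 160.]
top crop px (50, 41, 104) [232.  96.]
```

```bash
python3 -m handwheel '[[0.005,-0.006,0,0,0,0.0114,87],[0,0,0.068,0,0,0,87],[0,0,0.068,0,0,0,80],[0,0,0.068,0,0,0,70],[0,0,0.068,0,0,0,60],[0,0,0.068,0,0,0,50],[0,0,0.068,0,0,0,40],[0,0,0,0,0,0,30],[0,0,0,0,0,0,20],[0,0,0,0,0,0,5],[0,0,0,0,0,0,5],[0,0,0,0,0,0,5]]' 20; python3 -c "
from h import *
o,im,C=shot('w2')"
```

```text
time: 4.95
position: [0.4959, 0.2049, 0.0721]
orientation: [3.14, -0.001, 1.537]
contact_force: [-0.5, -1.2, 6.7]
width: 0.187
t 4.95 pos [0.4959 0.2049 0.0721] rpy [ 3.140e+00 -1.000e-03  1.537e+00] F [-0.5 -1.2  6.7] w 16.2
```

```bash
python3 -m handwheel '[[-0.012,0,0,0,0,0,5],[-0.02,0,0,0,0,0,5],[-0.02,0,0,0,0,0,5],[-0.02,0,0,0,0,0,5],[-0.02,0,0,0,0,0,5],[-0.016,0,0,0,0,0,5],[-0.008,0,0,0,0,0,5]]'; python3 -m handwheel '[[-0.004,0,0,0,0,0,5],[-0.002,0,0,0,0,0,5]]'
```

```text
time: 5.88
position: [0.4938, 0.1472, 0.072]
orientation: [3.14, -0.002, 1.538]
contact_force: [-1.8, 2.1, 8.8]
width: 0.183
time: 6.12
position: [0.4937, 0.1452, 0.072]
orientation: [3.139, -0.003, 1.539]
contact_force: [-1.2, 6.0, 7.9]
width: 0.176
```

```bash
for i in 1 2; do :; done; python3 -m handwheel '[[-0.003,0,0,0,0,0,5],[-0.003,0,0,0,0,0,5]]'; python3 -m handwheel '[[-0.003,0,0,0,0,0,5],[-0.003,0,0,0,0,0,5]]'
```

```text
time: 6.38
position: [0.4936, 0.1424, 0.072]
orientation: [3.139, -0.003, 1.539]
contact_force: [-1.3, 6.1, 7.2]
width: 0.18
time: 6.62
position: [0.4935, 0.1394, 0.072]
orientation: [3.139, -0.003, 1.539]
contact_force: [-1.6, 4.7, 7.4]
width: 0.18
```

```bash
python3 -m handwheel '[[-0.002,0,0,0,0,0,5],[-0.002,0,0,0,0,0,5]]'
```

```text
time: 6.88
position: [0.4935, 0.1374, 0.072]
orientation: [3.139, -0.003, 1.539]
contact_force: [-1.5, 5.2, 7.9]
width: 0.184
```

```bash
python3 -m handwheel '[[-0.002,0,0,0,0,0,5],[-0.002,0,0,0,0,0,5]]'; python3 -m handwheel '[[-0.002,0,0,0,0,0,5],[0,0,0,0,0,0,5]]'
```

```text
time: 7.12
position: [0.4934, 0.1355, 0.0721]
orientation: [3.139, -0.003, 1.539]
contact_force: [-1.0, 8.9, 7.1]
width: 0.184
time: 7.38
position: [0.4933, 0.1354, 0.072]
orientation: [3.139, -0.004, 1.539]
contact_force: [-0.5, 8.5, 5.6]
width: 0.18
```

```bash
python3 -m handwheel '[[-0.002,0,0,0,0,0,5],[-0.002,0,0,0,0,0,5]]'; python3 -m handwheel '[[-0.002,0,0,0,0,0,5],[0,0,0,0,0,0,5]]'
```

```text
time: 7.62
position: [0.4934, 0.1353, 0.0721]
orientation: [3.139, -0.006, 1.541]
contact_force: [0.3, 17.5, 1.0]
width: 0.178
time: 7.88
position: [0.4934, 0.1353, 0.0721]
orientation: [3.138, -0.007, 1.542]
contact_force: [0.6, 19.4, 0.2]
width: 0.179
```

```bash
python3 -m handwheel '[[0.003,0,0,0,0,0,5],[0.002,0,0,0,0,0,5],[0,0,0,0,0,0,30],[0,0,0,0,0,0,50],[0,0,-0.02,0,0,0,60],[0,0,-0.09,0,0,0,60],[0,0,-0.1,0,0,0,60],[0,0,-0.1,0,0,0,60],[0,0,-0.09,0,0,0,60],[-0.0925,0.017,0,0,0,0,60],[-0.0925,0.017,0,0,0,0,60],[-0.0925,0.017,0,0,0,0,60],[-0.0925,0.017,0,0,0,0,60],[-0.0925,0.017,0,0,0,0,60],[-0.0925,0.017,0,0,0,0,60],[-0.0925,0.017,0,0,0,0,60],[-0.0925,0.017,0,0,0,0,60],[-0.0925,0.017,0,0,0,0,60],[-0.0925,0.017,0,0,0,0,60]]'; python3 -m handwheel '[[0,0,0,0,0,0.052,60],[0,0,0,0,0,0.052,60],[0,0,0,0,0,0.052,60],[0,0,0,0,0,0.052,60],[0,0,0,0,0,0.052,60],[0,0,0,0,0,0.052,60],[0,0,0,0,0,0.052,60],[0,0,0,0,0,0.052,60],[0,0,0,0,0,0.052,60],[0,0,0,0,0,0.052,60],[0,0,0,0,0,0,60]]'
python3 - <<'E'
from h import *
o,im,C=shot("w3")
cv2.imwrite("pics/w3b.png",cv2.resize(im[:,:,::-1],(800,500)))
E
```

```text
time: 10.25
position: [0.5621, -0.3345, 0.2712]
orientation: [3.141, -0.0, 1.538]
contact_force: [0.9, -0.4, -0.1]
width: 0.69
time: 11.62
position: [0.5621, -0.3329, 0.2708]
orientation: [3.142, 0.0, -0.095]
contact_force: [-0.2, -0.2, -0.1]
width: 0.69
t 11.62 pos [ 0.5621 -0.3329  0.2708] rpy [ 3.142  0.    -0.095] F [-0.2 -0.2 -0.1] w 60.0
```

View pics/w3b.png

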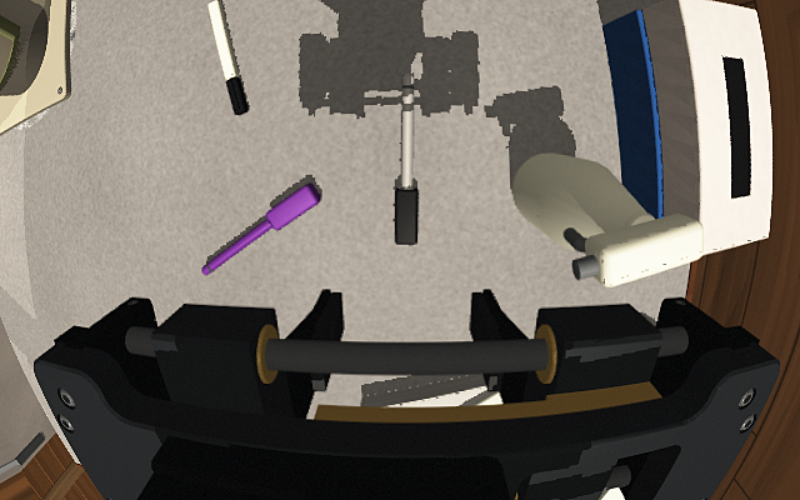

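Wrist view: the black handle with its steel shank is confirmed, handle (406,187–243) and tip (407,75). The purple look-alike is at (265,225). The spray bottle is on the right at (590,220), so I'll check its clearance.

```bash
python3 - <<'E'
from h import *
im=cv2.imread("pics/w3.png"); q=np.load("pics/w3.npy")
C=cam("wrist",{"position":q[:3],"orientation":q[3:]})
# handle outline: dark pixels in window
w=im[140:200,300:350].max(2)<60
n,l,s,c=cv2.connectedComponentsWithStats(w.astype(np.uint8));i=1+np.argmax(s[1:,4]);print(s[i]+[300,140,0,0,0])
for k,(p,z) in {"end":((325,194.5),.012),"neck":((325.3,149.5),.018),"tip":((325.8,60),.012)}.items():print(k,np.round(onz(C,p,z),4))
x,y,ww,hh=s[i,:4]+[300,140,0,0]
for p in ((x,y),(x+ww,y),(x,y+hh),(x+ww,y+hh)):print(p,np.round(onz(C,p,.024),4))
viewer.capture("wrist");viewer.capture("top")
for c,D in (("wrist",C),("top",cam("top"))):
  for n in ("spray_bottle","spindle"):
    for r in spotter.look_for(c,n)[:1]:
        p=np.array(r["position"]);print(c,n,round(r["confidence"],2),np.round(D[1][:3,:3]@p+D[1][:3,3],3))
E
```

```text
[315 149  20  47 763]
end [ 0.5589 -0.3699  0.012 ]
neck [ 0.5652 -0.3084  0.018 ]
tip [ 0.5769 -0.1935  0.012 ]
(np.int64(315), np.int64(149)) [ 0.5525 -0.3056  0.024 ]
(np.int64(335), np.int64(149)) [ 0.5775 -0.308   0.024 ]
(np.int64(315), np.int64(196)) [ 0.5461 -0.3671  0.024 ]
(np.int64(335), np.int64(196)) [ 0.5721 -0.3696  0.024 ]
wrist spray_bottle 0.87 [ 0.699 -0.319  0.175]
wrist spindle 0.68 [ 0.566 -0.304  0.022]
top spray_bottle 0.82 [ 0.698 -0.314  0.137]
top spindle 0.65 [ 0.35  -0.362  0.021]
```

```bash
python3 - <<'E'
import cv2
im=cv2.imread("pics/w3.png")
cv2.imwrite("pics/w3c.png",cv2.resize(im[50:250,270:560],None,fx=2.7,fy=2.7,interpolation=cv2.INTER_CUBIC))
E
```

```text
(no output)
```

View pics/w3c.png

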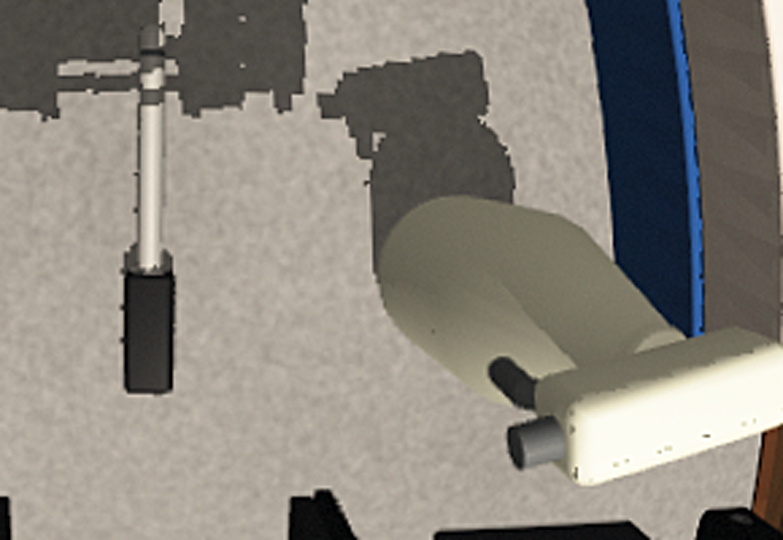

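```bash
python3 - <<'E'
from h import *
q=np.load("pics/w3.npy")
C=cam("wrist",{"position":q[:3],"orientation":q[3:]})
f=lambda x,y:(270+x/2.7,50+y/2.7)
for k,p,zs in (("nozzle tip",(512,445),(.18,.2,.22)),("head near corner",(575,480),(.2,.232)),("bottle left",(375,260),(.0,.03,.08,.12)),("neck L",(126,272),(.024,)),("neck R",(174,272),(.024,)),("end L",(124,391),(.024,)),("end R",(172,391),(.024,)),("tip",(150,25),(.012,))):
    for z in zs: print(k,z,np.round(onz(C,f(*p),z),4))
E
```

```text
nozzle tip 0.18 [ 0.6761 -0.3492  0.18  ]
nozzle tip 0.2 [ 0.667  -0.3409  0.2   ]
nozzle tip 0.22 [ 0.6578 -0.3325  0.22  ]
head near corner 0.2 [ 0.6895 -0.3547  0.2   ]
head near corner 0.232 [ 0.6714 -0.3393  0.232 ]
bottle left 0.0 [ 0.6793 -0.3158  0.    ]
bottle left 0.03 [ 0.6714 -0.3112  0.03  ]
bottle left 0.08 [ 0.6581 -0.3035  0.08  ]
bottle left 0.12 [ 0.6475 -0.2973  0.12  ]
neck L 0.024 [ 0.5543 -0.3081  0.024 ]
neck R 0.024 [ 0.5766 -0.3102  0.024 ]
end L 0.024 [ 0.5475 -0.3656  0.024 ]
end R 0.024 [ 0.5706 -0.3678  0.024 ]
tip 0.012 [ 0.5766 -0.1925  0.012 ]
```

```bash
cat > bottle.py <<'E'
from h import *
from scipy.optimize import least_squares
S=[]
for c in ("top","scene"):
    viewer.capture(c);D=cam(c)
    r=spotter.outline_of(c,"spray_bottle")
    if not r: print("none",c);continue
    m=r[0]["pixels"];ys,xs=np.nonzero(m);print(c,r[0]["confidence"],xs.min(),xs.max(),ys.min(),ys.max())
    S.append((c,D,m))
best=[]
for X in np.arange(.66,.80,.004):
  for Y in np.arange(-.36,-.26,.004):
    sc=0
    for c,D,m in S:
      a=np.linspace(0,2*np.pi,24)
      pts=np.array([proj(D,(X+.041*np.cos(t),Y+.041*np.sin(t),z)) for z in (0,.13) for t in a])
      h=np.zeros(m.shape,np.uint8);cv2.fillConvexPoly(h,cv2.convexHull(pts.astype(np.float32)).round().astype(int),1)
      b=h>0;sc+=(b&m).sum()/b.sum()
    best.append((sc,X,Y))
best.sort(reverse=True);print(np.round(best[:8],3)); 
b=np.array(best);g=b[b[:,0]>b[0,0]-.05];print(g[:,1:].min(0),g[:,1:].max(0),g[:,1:].mean(0))
E
python3 bottle.py
```

```text
top 0.59 391 422 142 184
scene 0.57 227 255 138 197
[[ 1.737  0.716 -0.328]
 [ 1.724  0.72  -0.328]
 [ 1.72   0.72  -0.324]
 [ 1.705  0.716 -0.324]
 [ 1.701  0.716 -0.332]
 [ 1.697  0.72  -0.332]
 [ 1.693  0.724 -0.328]
 [ 1.689  0.724 -0.324]]
[ 0.716 -0.332] [ 0.724 -0.324] [ 0.7195 -0.3275]
```

Bottle axis is about (0.718,-0.326), so its near side is at x≈0.677. The gripper body reaches x≈0.657, so it clears. I'll go down in two stages and watch the force.

```bash
python3 -m handwheel '[[0,0.010,0,0,0,0.0016,60],[0,0,0.07,0,0,0,60],[0,0,0.07,0,0,0,60],[0,0,0.07,0,0,0,60],[0,0,0.07,0,0,0,60],[0,0,0.06,0,0,0,60],[0,0,0,0,0,0,60]]'
```

```text
time: 13.05
position: [0.5606, -0.3374, 0.0985]
orientation: [-3.14, 0.004, -0.101]
contact_force: [-1.0, -0.5, 0.9]
width: 0.69
```

```bash
python3 - <<'E'
from h import *
o,im,C=shot("w4")
cv2.imwrite("pics/w4b.png",cv2.resize(im[:,:,::-1],(800,500)))
E
```

```text
t 13.05 pos [ 0.5606 -0.3374  0.0985] rpy [-3.14   0.004 -0.101] F [-1.  -0.5  0.9] w 60.0
```

View pics/w4b.png

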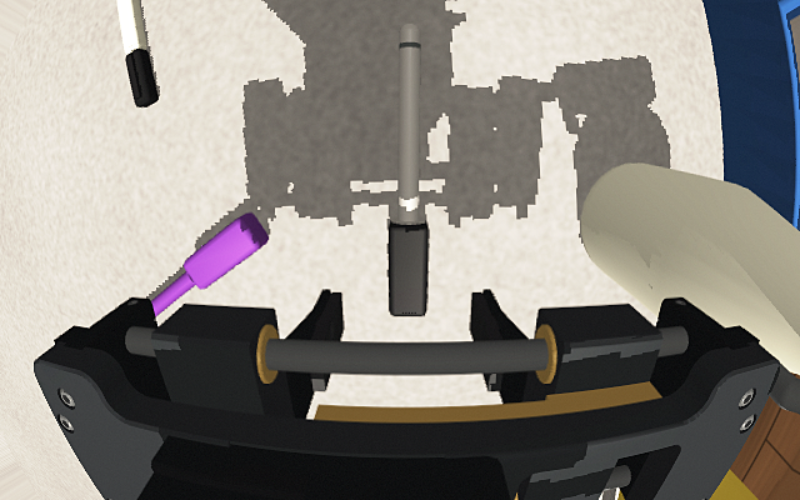

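```bash
python3 - <<'E'
from h import *
q=np.load("pics/w4.npy")
C=cam("wrist",{"position":q[:3],"orientation":q[3:]});print(C[1][:3,3])
for p in ((772,365),(785,380),(775,410)):
    for z in (.17,.19,.2,.21): print(p,z,np.round(onz(C,np.array(p)*.8,z)-q[:3],4))
f=lambda x,y:np.array((x,y))*.8
for p in ((390,228),(428,228),(390,314),(427,314)):print(np.round(onz(C,f(*p),.024),4))
E
```

```text
[ 0.56970148 -0.25729229  0.23939207]
(772, 365) 0.17 [0.1246 0.0057 0.0715]
(772, 365) 0.19 [0.0913 0.0271 0.0915]
(772, 365) 0.2 [0.0747 0.0379 0.1015]
(772, 365) 0.21 [0.058  0.0486 0.1115]
(785, 380) 0.17 [ 0.1395 -0.0054  0.0715]
(785, 380) 0.19 [0.1019 0.0193 0.0915]
(785, 380) 0.2 [0.0831 0.0316 0.1015]
(785, 380) 0.21 [0.0643 0.0439 0.1115]
(775, 410) 0.17 [ 0.1419 -0.0207  0.0715]
(775, 410) 0.19 [0.1036 0.0084 0.0915]
(775, 410) 0.2 [0.0845 0.0229 0.1015]
(775, 410) 0.21 [0.0653 0.0374 0.1115]
[ 0.5542 -0.3102  0.024 ]
[ 0.5759 -0.3124  0.024 ]
[ 0.5478 -0.3647  0.024 ]
[ 0.5707 -0.367   0.024 ]
```

```bash
python3 -m handwheel '[[0.003,0.002,0.04,0,0,0,60],[0,0,0.05,0,0,0,60],[0,0,0.04,0,0,0,60],[0,0,0.017,0,0,0,60],[0,0,0,0,0,0,40],[0,0,0,0,0,0,25],[0,0,0,0,0,0,10],[0,0,0,0,0,0,10],[0,0,0,0,0,0,10],[0,0,0,0,0,0,10]]' 45
```

```text
time: 14.35
position: [0.5632, -0.3391, 0.0273]
orientation: [-3.142, -0.0, -0.101]
contact_force: [-1.4, 1.6, 5.1]
width: 0.27
```

```bash
python3 -m handwheel '[[0,0,-0.02,0,0,0,10],[0,0,-0.08,0,0,0,10],[0,0,-0.11,0,0,0,10],[0,0,-0.11,0,0,0,10],[0,0,-0.11,0,0,0,10],[0,0,-0.09,0,0,0,10],[0,0,-0.02,0,0,0,10],[-0.0024,-0.08,0,0,0,0,10],[-0.0024,-0.083,0,0,0,0,10],[-0.0024,-0.083,0,0,0,0,10],[-0.0024,-0.083,0,0,0,0,10],[-0.0024,-0.083,0,0,0,0,10],[-0.0024,-0.083,0,0,0,0,10],[0,0,0,0,0,-0.0208,10],[0,0,0,0,0,0,10],[0,0,0,0,0,0,10]]'; python3 - <<'E'
from h import *
o,im,C=shot("w5")
cv2.imwrite("pics/w5c.png",cv2.resize(im[0:220,200:450,::-1],None,fx=2.7,fy=2.7,interpolation=cv2.INTER_CUBIC))
E
```

```text
time: 16.35
position: [0.5806, -0.0929, 0.2968]
orientation: [3.142, 0.0, -0.038]
contact_force: [0.4, 0.4, -1.1]
width: 0.272
t 16.35 pos [ 0.5806 -0.0929  0.2968] rpy [ 3.142  0.    -0.038] F [ 0.4  0.4 -1.1] w 23.6
```

View pics/w5c.png

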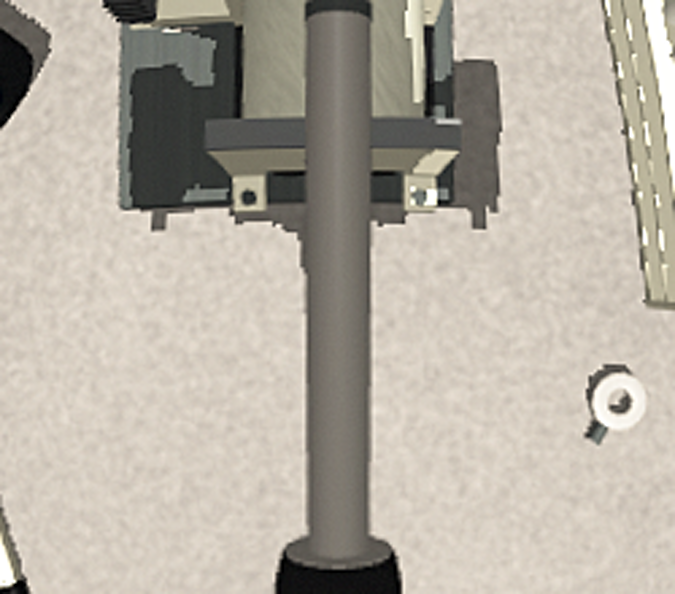

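Wrist view: the gripped shank runs from neck (339,545) to top (338,10), straight ahead. The fixed plate's top edge is at (206–461,150), the base corner at (121,207) and the lock ring at (617,402), undisturbed.

```bash
cat > fit2.py <<'E'
from h import *
from scipy.optimize import least_squares
q=np.load("pics/w5.npy");C=cam("wrist",{"position":q[:3],"orientation":q[3:]})
P=[((-50,-47,104),(206,150)),((50,-47,104),(461,149)),((-50,-35,104),(206,119)),((50,-35,104),(461,121)),((-110,-60,12),(121,207))]
W=lambda v,p:[v[0]+np.cos(v[2])*p[0]/1e3-np.sin(v[2])*p[1]/1e3,v[1]+np.sin(v[2])*p[0]/1e3+np.cos(v[2])*p[1]/1e3,p[2]/1e3]
px=lambda u:np.array(u)/2.7+(200,0)
f=lambda v:np.concatenate([proj(C,W(v,p))-px(u) for p,u in P])
v=least_squares(f,[.587,.0915,-.036],x_scale=[.01,.01,.05],loss="soft_l1").x
print("stand",np.round(v,4),np.round(f(v),1))
R=Ro.from_euler("xyz",q[3:]).as_matrix()
za=q[2]-.0153
a=onz(C,px((339,540)),za);b=onz(C,px((338.5,20)),za)
print("axis neck,fwd",np.round(a,4),np.round(b,4),"yaw",np.round(-np.arctan2(b[0]-a[0],b[1]-a[1]),4),"width",np.linalg.norm(onz(C,px((308,540)),za+.0)-onz(C,px((370,540)),za)),np.linalg.norm(onz(C,px((306,20)),za)-onz(C,px((371,20)),za)))
n=onz(C,px((339,562)),za);print("neck tool",np.round(R.T@(n-q[:3]),4),"fwd tool",np.round(R.T@(b-q[:3]),4))
e=np.array(W(v,(0,-47,64.5)));print("entry",np.round(e,4),"in tool frame",np.round(R.T@(e-q[:3]),4))
E
python3 fit2.py
```

```text
stand [ 0.5868  0.0908 -0.0431] [ 0.2 -0.5  0.   0.2  0.3  0.3  0.  -0.2 -0.9  0.2]
axis neck,fwd [ 0.5825 -0.0612  0.2815] [0.5863 0.0391 0.2815] yaw -0.0376 width 0.012137812226589658 0.011987039521132264
neck tool [ 0.0007 -0.0272  0.0153] fwd tool [ 0.0007 -0.1321  0.0153]
entry [0.5848 0.0439 0.0645] in tool frame [-0.0009 -0.1368  0.2322]
```

```bash
python3 -m handwheel '[[-0.0032,0.07,0,0,0,0,10],[0,0,0.06,0,0,0,10],[0,0,0.09,0,0,0,10],[0,0,0.09,0,0,0,10],[0,0,0.09,0,0,0,10],[0,0,0.07,0,0,0,10],[0,0,0.034,0,0,0,10],[0,0,0,0,0,0,10],[0,0,0,0,0,0,10]]'; python3 -c "
from h import *
R=lambda o:Ro.from_euler('xyz',o['orientation']).as_matrix()
o=obs();e=np.array([.5848,.0439,.0645]);print(np.round(R(o).T@(e-o['position']),4))"
```

```text
time: 17.52
position: [0.579, -0.1275, 0.0815]
orientation: [3.141, -0.002, -0.036]
contact_force: [0.3, 0.9, -1.3]
width: 0.272
t 17.52 pos [ 0.579  -0.1275  0.0815] rpy [ 3.141e+00 -2.000e-03 -3.600e-02] F [ 0.3  0.9 -1.3] w 23.7
[-0.0004 -0.1715  0.017 ]
```

```bash
python3 -m handwheel '[[-0.002,0,0.0034,0,0,0.001,10],[0,-0.02,0,0,0,0,10],[0,-0.016,0,0,0,0,10],[0,0,0,0,0,0,10]]'; python3 -c "
from h import *
R=lambda o:Ro.from_euler('xyz',o['orientation']).as_matrix()
o=obs();e=np.array([.5848,.0439,.0645]);print(np.round(R(o).T@(e-o['position']),4))"
```

```text
time: 18.02
position: [0.5781, -0.1075, 0.0784]
orientation: [-3.141, -0.0, -0.037]
contact_force: [0.7, 0.5, -1.1]
width: 0.273
t 18.02 pos [ 0.5781 -0.1075  0.0784] rpy [-3.141 -0.    -0.037] F [ 0.7  0.5 -1.1] w 23.7
[ 0.0011 -0.1515  0.014 ]
```

```bash
python3 -m handwheel '[[0.0008,0,-0.0024,0,0,0,10],[0,-0.006,0,0,0,0,10],[0,-0.006,0,0,0,0,10],[0,0,0,0,0,0,10]]'; python3 -m handwheel '[[0,-0.006,0,0,0,0,10],[0,-0.006,0,0,0,0,10],[0,-0.006,0,0,0,0,10]]'
```

```text
time: 18.52
position: [0.5785, -0.1026, 0.0794]
orientation: [-3.141, 0.0, -0.038]
contact_force: [-0.7, -0.6, 0.0]
width: 0.27
time: 18.9
position: [0.5788, -0.0937, 0.0795]
orientation: [-3.141, -0.0, -0.039]
contact_force: [-0.8, 0.6, -0.6]
width: 0.271
```

```bash
python3 -m handwheel '[[0,-0.008,0,0,0,0,10],[0,-0.008,0,0,0,0,10],[0,-0.008,0,0,0,0,10]]'; python3 -m handwheel '[[0,-0.01,0,0,0,0,10],[0,-0.01,0,0,0,0,10],[0,-0.01,0,0,0,0,10]]'
```

```text
time: 19.27
position: [0.5793, -0.0816, 0.0795]
orientation: [-3.141, -0.0, -0.039]
contact_force: [0.3, -0.1, -1.0]
width: 0.27
time: 19.65
position: [0.5799, -0.0667, 0.0795]
orientation: [-3.142, -0.0, -0.039]
contact_force: [-1.3, -0.2, -1.9]
width: 0.272
```

```bash
python3 -m handwheel '[[0,-0.016,0,0,0,0,10],[0,-0.02,0,0,0,0,10],[0,-0.02,0,0,0,0,10],[0,-0.012,0,0,0,0,10]]'; python3 -m handwheel '[[0,-0.006,0,0,0,0,10],[0,-0.006,0,0,0,0,10],[0,-0.006,0,0,0,0,10],[0,-0.006,0,0,0,0,10]]'; python3 - <<'E'
from h import *
o,im,C=shot("w6")
cv2.imwrite("pics/w6c.png",cv2.resize(im[0:250,180:480,::-1],None,fx=2.4,fy=2.4,interpolation=cv2.INTER_CUBIC))
E
```

```text
time: 20.15
position: [0.5812, -0.0319, 0.0795]
orientation: [-3.141, 0.0, -0.038]
contact_force: [0.1, -1.1, -1.3]
width: 0.272
time: 20.65
position: [0.5816, -0.0211, 0.0795]
orientation: [-3.142, -0.0, -0.039]
contact_force: [-0.1, -0.4, -1.2]
width: 0.271
t 20.65 pos [ 0.5816 -0.0211  0.0795] rpy [-3.142 -0.    -0.039] F [-0.1 -0.4 -1.2] w 23.6
```

View pics/w6c.png

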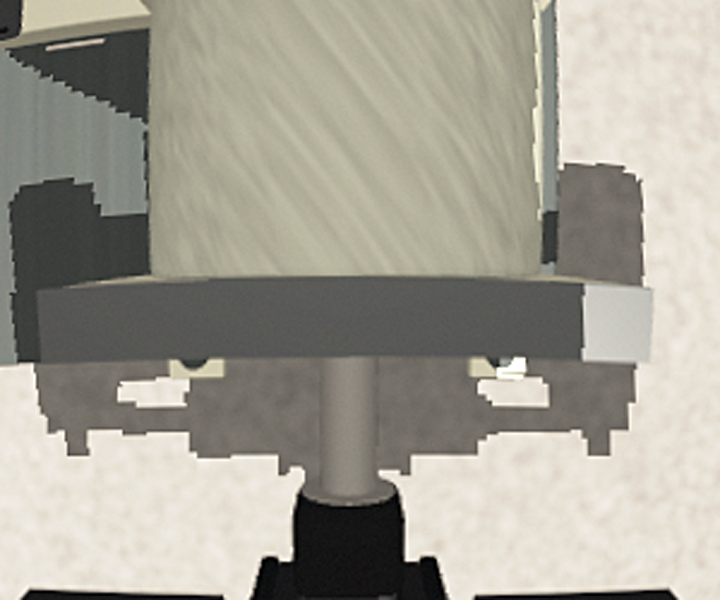

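Wrist view: the shank (349,420) enters the fixed plate (37–652, 320), the roll lies against that plate, and the handle front is at (350,490), still about 36 mm from home.

```bash
python3 -m handwheel '[[0,-0.006,0,0,0,0,10],[0,-0.006,0,0,0,0,10]]';python3 -m handwheel '[[0,-0.008,0,0,0,0,10],[0,-0.008,0,0,0,0,10]]'; python3 -m handwheel '[[0,-0.008,0,0,0,0,10],[0,-0.008,0,0,0,0,10]]'
```

```text
time: 20.95
position: [0.5818, -0.0149, 0.0795]
orientation: [-3.141, 0.0, -0.039]
contact_force: [-0.5, -0.0, -1.1]
width: 0.275
time: 21.2
position: [0.5822, -0.0067, 0.0795]
orientation: [-3.141, -0.0, -0.039]
contact_force: [-0.8, 0.1, -0.9]
width: 0.27
time: 21.45
position: [0.5825, 0.0013, 0.0795]
orientation: [-3.141, 0.0, -0.039]
contact_force: [0.5, 0.4, -1.7]
width: 0.275
```

```bash
python3 -m handwheel '[[0,-0.008,0,0,0,0,10],[0,-0.008,0,0,0,0,10]]';python3 -m handwheel '[[0,-0.003,0,0,0,0,10],[0,-0.003,0,0,0,0,10]]'; python3 -m handwheel '[[0,-0.003,0,0,0,0,10],[0,0,0,0,0,0,10]]'
```

```text
time: 21.7
position: [0.5828, 0.0092, 0.0795]
orientation: [-3.142, -0.0, -0.039]
contact_force: [-0.3, 1.1, -2.4]
width: 0.274
time: 21.95
position: [0.5829, 0.0119, 0.0796]
orientation: [3.142, -0.0, -0.039]
contact_force: [-0.3, 0.1, -0.9]
width: 0.274
time: 22.2
position: [0.5829, 0.0135, 0.0795]
orientation: [-3.141, 0.0, -0.039]
contact_force: [-0.5, -0.5, -1.6]
width: 0.273
```

```bash
python3 -m handwheel '[[0,-0.002,0,0,0,0,10],[0,-0.002,0,0,0,0,10]]';python3 -m handwheel '[[0,-0.002,0,0,0,0,10],[0,0,0,0,0,0,10]]'
```

```text
time: 22.45
position: [0.583, 0.0141, 0.0796]
orientation: [3.14, -0.0, -0.04]
contact_force: [1.2, -6.1, -0.2]
width: 0.268
time: 22.7
position: [0.5829, 0.0142, 0.0796]
orientation: [3.139, -0.0, -0.041]
contact_force: [-0.7, -8.0, -0.7]
width: 0.272
```

```bash
python3 -m handwheel '[[0,-0.002,0,0,0,0,10],[0,0,0,0,0,0,10]]'; python3 - <<'E'
from h import *
o,im,C=shot("w7");a=cv2.resize(im[0:250,140:500,::-1],(400,278))
_,s,_=shot("s7","scene");_,t,_=shot("t7","top")
b=cv2.resize(s[215:315,310:430,::-1],(400,333),interpolation=cv2.INTER_CUBIC);c=cv2.resize(t[165:265,210:330,::-1],(400,333),interpolation=cv2.INTER_CUBIC)
cv2.imwrite("pics/final.png",np.hstack([np.vstack([a,np.zeros((255,400,3),np.uint8)])[:333],b])) ; cv2.imwrite("pics/fin.png",np.vstack([np.hstack([b,c]),np.hstack([cv2.resize(a,(384,267)),np.zeros((267,416,3),np.uint8)])]))
E
```

```text
time: 22.95
position: [0.5829, 0.0142, 0.0796]
orientation: [3.138, -0.0, -0.041]
contact_force: [-1.0, -9.9, -0.6]
width: 0.274
t 22.95 pos [0.5829 0.0142 0.0796] rpy [ 3.138 -0.    -0.041] F [-1.  -9.9 -0.6] w 23.8
t 23.0 pos [0.5829 0.0142 0.0796] rpy [ 3.138 -0.    -0.041] F [-0.4 -9.5 -0.4] w 23.6
t 23.05 pos [0.5829 0.0142 0.0796] rpy [ 3.138 -0.    -0.041] F [ -0.5 -10.4  -0.4] w 23.7
```

View pics/fin.png

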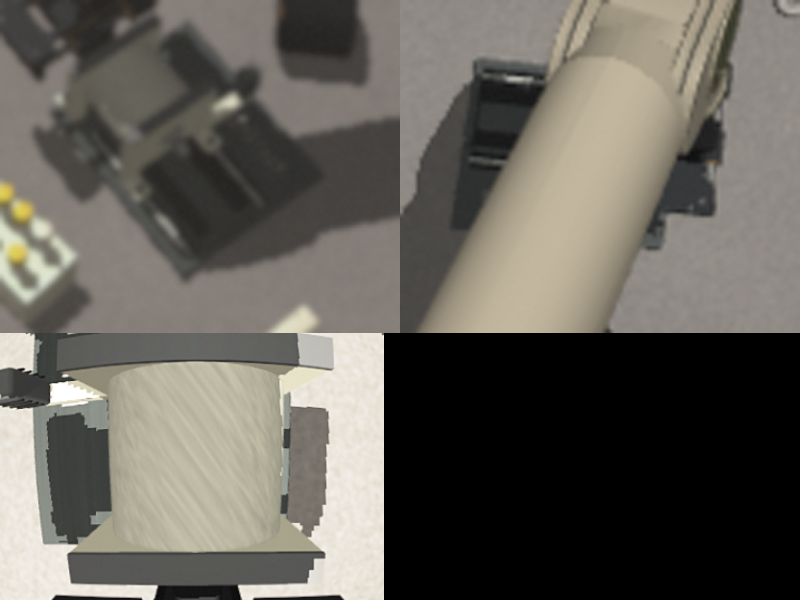

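```bash
python3 - <<'E'
from h import *
im=cv2.imread("pics/w7.png");q=np.load("pics/w7.npy");C=cam("wrist",{"position":q[:3],"orientation":q[3:]})
v=(.5868,.0908,-.039)
def W(x,y,z): c,s=np.cos(v[2]),np.sin(v[2]);return [v[0]+c*x/1e3-s*y/1e3,v[1]+s*x/1e3+c*y/1e3,z/1e3]
big=cv2.resize(im[0:260,140:500],None,fx=2.2,fy=2.2,interpolation=cv2.INTER_CUBIC)
for g,col in ((0,(0,0,255)),(5,(0,255,0))):
  for y in ((-47,-35,35+g,47+g) if g==0 else (35+g,)):
    P=np.array([(proj(C,W(x,y,104))-(140,0))*2.2 for x in np.linspace(-50,50,15)]).round().astype(int)
    cv2.polylines(big,[P],False,col,1)
cv2.imwrite("pics/w7o.png",big)
E
```

```text
(no output)
```

View pics/w7o.png

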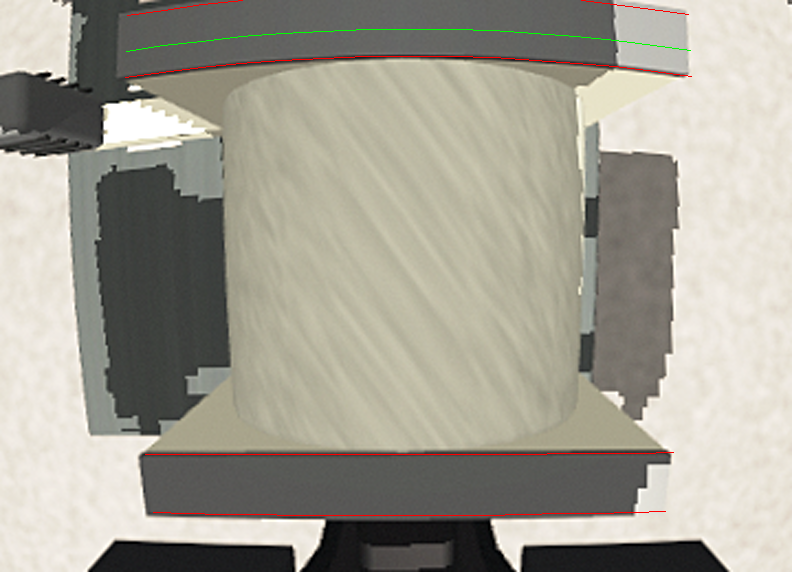

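The overlay for guide = 0 (red) lies on both plates' edges: movable inner edge at (400,57), fixed at (400,452) and (400,515). The roll fills the gap and the handle meets the fixed plate. Handing in.

```bash
python3 -c "
from h import *
from cell import hand_in
obs();print(hand_in())"
```

```text
t 23.1 pos [0.5829 0.0142 0.0796] rpy [ 3.138 -0.    -0.041] F [-0.5 -9.8 -0.4] w 23.5
the job is handed in; nothing more can be done
None
```

The roll is closed in snugly between the two plates, and the spindle is through the fixed plate, the core and the movable plate with its shoulder home. I handed in at 23.1 s, still gripping the handle and pressing it home with about 10 N.

- **Plate:** I slid it about 70 mm by the thumb grip until it stopped hard (about 19 N). The closed-gap overlay on the last wrist picture matches both plates' edges to about a pixel.
- **Spindle:** It went in with almost no resistance and stopped at 14.1 mm in y, where I had predicted 14.5 mm.
- **Not seen directly:** No camera picture shows the tip clearly, so the 24 mm standing out of the movable plate follows from the stop position only.
- **Disagreement:** Two fits of the stand's angle differed slightly (-0.036 and -0.043 rad). I inserted at about -0.039 and nothing caught.
- **Other things:** I felt no contact with anything else, though the gripper passed close by the spray bottle. The last pictures show part of the bench and nothing disturbed there; I did not re-check every object.

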